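# Stand the second angle cleat up on its short leg

## Task

The two equal steel angle cleats are to stand on their short legs, long legs upright, ready for marking out. One stands so already; tip the other one, which lies on its long leg, up about its corner until it stands by itself on its short leg, with its corner about where it is now (within 2 cm or so). Leave the standing cleat and the small thin zinc bracket where they are.

Things in the scene. Friction and masses are not known exactly. Their poses are not given: they have to be found in the camera images.
- cleat: Plain grey steel L, 40 mm of 100x75x12 mm angle, dark bolt holes, about 0.6 kg, lying on its long leg. Origin: middle of the outer corner edge, on the table (z=0). x: along the long leg's outer face (100 mm), z: along the short leg's (75 mm), y: along the edge (20 mm each way); legs 12 mm thick, inside the L. At first x is level, to the robot's left and away, z up; once tipped x is up.
- cleat_standing: Equal steel cleat (100x75x12 mm, 40 mm wide), loose, already standing on its short leg, 100 mm tall. Origin: middle of its outer corner edge, on the table; z up along the long leg, the short leg lies along -x (75 mm), y along the edge (20 mm each way). Leave it alone.
- angle_bracket: Smaller, thin zinc bracket, equal legs of 60 mm, 32 mm wide, 3 mm thick, loose, one leg on the table, the other upright. Origin: middle of the underside; the lying leg reaches 30 mm each way along y, the other stands up at +y. Leave it alone.
Not all that is in view belongs to the job. What is shaped like the cleat but blue is not meant.

How it is judged (in metres and radians):
At the end, for the whole second after the job is handed in: The cleat that lay on its long leg stands at rest and released on its short leg: its long leg upright within about 10 degrees, its corner edge down on the work surface (within 10 mm) and within 30 mm of where it was at the start (angle between cleat's own x axis and vertical below 0.17 rad and height (world z) of cleat below 0.01 m and distance of cleat from where it was at the start of the episode below 0.03 m and linear speed of cleat below 0.02 m/s and angular speed of cleat below 0.2 rad/s); the robot touches nothing.
It fails at once if the standing cleat is moved by more than 20 mm or tipped (distance of cleat_standing from where it was at the start of the episode above 0.02 m or angle between cleat_standing's own z axis and vertical above 0.35 rad).
It fails at once if the small zinc bracket is moved by more than 20 mm (distance of angle_bracket from where it was at the start of the episode above 0.02 m).
It also fails if it takes over 42 s, if anything falls off the work surface, if the arm or the gripper's body presses on something with over 40 N, if the wrist force passes 120 N, or if a joint passes its speed limit or range.

## Robot

A 6-joint arm with a two-finger parallel gripper is mounted at the origin on a cart in front of the work surface, level with it; the furniture and walls round the work are solid. World frame = base frame: x ahead of the robot, y to its left, z up, the work surface at z = 0. Lengths are in m, angles in degrees, forces in N, time in s.
With the tool pointing down it reaches from about 0.4 to 0.825 m from the base axis. Payload 7 kg.
Tool frame: the origin (TCP) lies between the finger pads; the fingertips stand 25 mm ahead of it and the grasp point (between the pads) lies 6 mm ahead of it; z points along the fingers, y is the line along which they close (so a half turn about z gives the same grasp; the last joint's range is limited). The gripper opens to 88 mm and grips with 3 to 60 N. Pads are 19 mm wide; open, the fingers measure 130 mm over their backs; the gripper's body (78 mm by 193 mm) begins 47 mm behind the grasp point.
Start: joints at [80.965, 20.546, 0.682, 0, -70.136, -16.507], TCP at [0.291, 0.609, 0.252] pointing down, gripper open.
Joint ranges: [-176.03, 176.03], [-82.01, 121.73], [-58.28, 71.71], [-173.87, 95.51], [-174.79, -0.11], [-173.66, 173.66]. Speed limits (degrees/s): [136.94, 136.94, 172.46, 180, 180, 180].

## Interface

Orientations are given as [roll, pitch, yaw] about the fixed x, y, z axes, in that order (R = Rz(yaw) Ry(pitch) Rx(roll)).
In Python, from plant import r gives the robot as it stands.
- The arm moves only by the shell command python3 -m crank 'ROWS' [FORCE]. ROWS is JSON, a list of rows, each a list of 3 entries, a list of its own where there are three numbers: the turn, a rotation vector about the tool's x, y, z in degrees, then the shift along the tool's x, y, z in cm, then the closure, from -1 (fully open) to 1 (shut). In form: [[[wx, wy, wz], [dx, dy, dz], fingers], ...]. A call has 1 to 8 rows; each row shifts and turns the commanded pose from where the row before left it, along the tool's axes as they then stand; what a row does not reach is not made up. A row lasts 1/10 s, in which the tool goes at most 50 mm and 8.59 degrees, less where a joint would pass 70% of its speed; a pose out of reach is approached as far as the arm can. A call with a gripper value outside its range is refused whole. The fingers move at their own pace and stop on an object; FORCE is the grip in N (left out, the last holds). Time passes only in rows, so rows that do not move let the fingers close. It gives the time, the measured TCP pose, the force, the opening and the grip force at its end, in the units of the state.
- r.get_state(): the state, without advancing time (a new reading comes with each control period).
- r.capture(name): name is "side" or "top" or "wrist"; returns a dict with "color" (420x560x3 uint8, red, green, blue), "range_z" (420x560 float32, m along the optical axis (not along the pixel's ray), 0 where there is no reading), "intrinsics" (3x3 intrinsics, pixels), "world_from_camera" (4x4, takes a point from camera to world coordinates); the wrist camera has in their place "hand_eye" (4x4, takes a point from camera to tool coordinates, whose origin is the TCP and whose axes are the flange's). Camera axes: x right, y down, z forward; pixel columns grow to the right and rows downward; lengths in m; the calibration is good to about 2 mm. A picture is of the moment at which its call begins: read the wrist's pose just before it.
- r.close_job(): hands the job in; it is judged then, once.
The state is a dict: "time_s": time; "joints": joint angles; "qd": joint speeds; "joint_torque": joint torques, N m; "tcp_pos": TCP position; "eef_rot": TCP orientation; "contact_force": force on the tool from outside, world axes, zero at the start; "moment": the same for the moment, N m; "gripper_width": finger opening in m; "gripper_force": force on a finger pad.
Only numpy, scipy, OpenCV 4.12 (cv2) and the standard library are available. Lean on these libraries where they do the work, as an engineer would, in place of code of your own. Each camera call takes 0.05 s, during which the arm holds its last target. There are 200 camera calls.

## Working session

There is one attempt and no reset: what is moved stays moved. The work goes in short steps, Python scripts to look and compute and a shell command to move; the robot and the scene stay as the last step left them, time stands still between calls to the robot, and variables do not carry over. Pictures are saved under pics/ and viewed, at most 10 in all, crops included, and the job is handed in when it is done.

```bash
mkdir -p pics
python3 - <<'E'
from plant import r
import numpy as np,cv2
s=r.get_state();print(s)
for n in("top","side"):
    c=r.capture(n);cv2.imwrite(f"pics/{n}0.png",c["color"][...,::-1]);np.savez(f"{n}0.npz",**c)
    print(n,c["intrinsics"],c["world_from_camera"])
E
```

```text
{'time_s': 0.0, 'joints': array([ 8.09660085e+01,  2.05915786e+01,  6.31593729e-01, -1.98157324e-02,
       -7.01351391e+01, -1.65058395e+01]), 'qd': array([ 0.04846116,  0.0516084 ,  0.03175065, -0.07244571, -0.05469092,
        0.0668122 ]), 'joint_torque': array([ 1.12059966e-03, -5.82713699e+01,  2.93068725e+01,  6.99735671e+00,
        7.16081529e-03, -1.50202518e-04]), 'tcp_pos': array([0.29085694, 0.60860762, 0.25060543]), 'eef_rot': array([ 1.79903503e+02, -9.16838355e-03, -2.55465722e+01]), 'contact_force': array([-0.46729802,  0.23844029,  0.61114394]), 'moment': array([0.03035974, 0.03924789, 0.01175693]), 'gripper_force': 0.0, 'gripper_width': 0.08765895673294825}
top [[502.90258919   0.         282.05657875]
 [  0.         502.90258919 204.07044188]
 [  0.           0.           1.        ]] [[ 0.09611574 -0.97019391  0.22245345  0.26423314]
 [-0.99536693 -0.09425438  0.01899452  0.02511793]
 [ 0.00253884 -0.22324848 -0.97475826  1.20917957]
 [ 0.          0.          0.          1.        ]]
side [[429.22023454   0.         277.31130551]
 [  0.         429.22023454 200.59435046]
 [  0.           0.           1.        ]] [[ 0.85409365 -0.28591628  0.43448351  0.10053171]
 [-0.51958843 -0.50675789  0.687913   -0.65648096]
 [ 0.02349242 -0.81329473 -0.58137749  0.62291909]
 [ 0.          0.          0.          1.        ]]
```

View pics/top0.png

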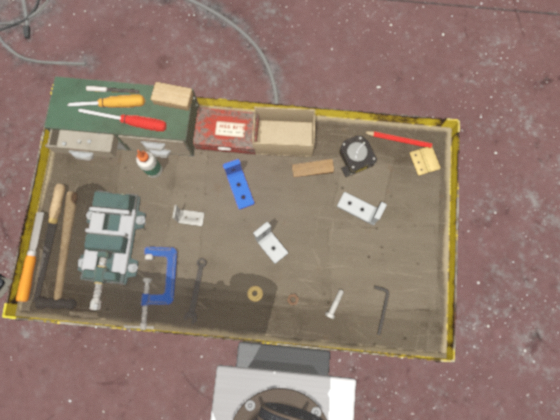

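View pics/side0.png

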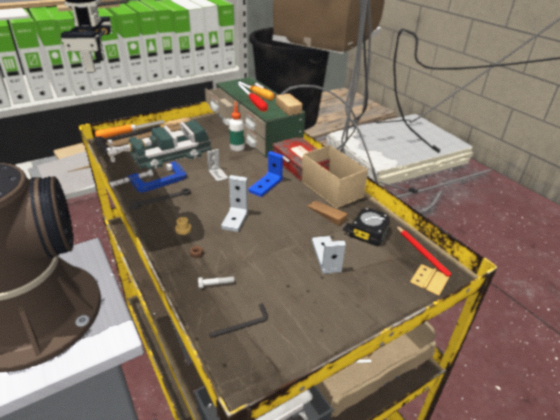

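Candidates:
- Lying grey L: top (360,207), side (328,255).
- Standing grey L: top (268,242), side (235,203).
- Zinc bracket: top (188,216).
- Blue L: top (238,183).

The description fits (360,207), whose long leg runs left and away from an upright at its right end. I'll check it in a crop with heights.

```bash
cat > h.py <<'E'
import numpy as np,cv2
def cloud(c,T=None):
    K=c["intrinsics"];z=c["range_z"];T=c["world_from_camera"] if T is None else T
    v,u=np.indices(z.shape)
    p=np.stack([(u-K[0,2])/K[0,0]*z,(v-K[1,2])/K[1,1]*z,z],-1)
    P=p@T[:3,:3].T+T[:3,3];P[z==0]=np.nan
    return P
E
python3 - <<'E'
from h import *
t=np.load("top0.npz");s=np.load("side0.npz")
P=cloud(t);Q=cloud(s)
for n,X,box,h in(("lyingtop",P,(330,395,185,230),.006),("lyingside",Q,(300,355,225,280),.006),("standtop",P,(245,295,215,270),.006),("standside",Q,(215,255,170,235),.006)):
    a,b,c,d=box;R=X[c:d,a:b].reshape(-1,3);R=R[np.isfinite(R).all(1)]
    print(n,"table z",np.percentile(R[:,2],20));R=R[R[:,2]>h]
    for lo,hi in((.006,.02),(.02,.05),(.05,.12)):
        q=R[(R[:,2]>lo)&(R[:,2]<hi)]
        if len(q)<5: continue
        rc=cv2.minAreaRect((q[:,:2]*1000).astype(np.float32))
        print(lo,len(q),q.mean(0).round(4),"zmax",q[:,2].max().round(4),np.median(q[:,2]).round(4),"rect",np.round(rc[0],1),np.round(rc[1],1),round(rc[2],1))
        if len(q)>20: print(np.round(cv2.boxPoints(rc)).tolist())
a=cv2.resize(t["color"][180:235,325:400,::-1],None,fx=5,fy=5,interpolation=2)
b=cv2.resize(s["color"][220:285,295:365,::-1],None,fx=5,fy=5,interpolation=2)
im=np.zeros((330,740,3),np.uint8);im[:275,:375]=a;im[:325,380:730]=b;cv2.imwrite("pics/crop.png",im)
E
```

```text
lyingtop table z -0.002233915958733545
0.006 589 [ 0.5468 -0.1353  0.0114] zmax 0.0199 0.0113 rect [ 544.5 -135.6] [72.4 95.9] 0.2
[[508.0, -88.0], [508.0, -184.0], [581.0, -183.0], [581.0, -88.0]]
0.02 30 [ 0.5204 -0.1735  0.036 ] zmax 0.05 0.0344 rect [ 528.7 -173.6] [11.7 38.9] 83.5
[[509.0, -177.0], [547.0, -182.0], [549.0, -170.0], [510.0, -166.0]]
0.05 112 [ 0.5272 -0.179   0.0712] zmax 0.0792 0.0731 rect [ 529.3 -180.2] [11.8 41.2] 67.7
[[508.0, -178.0], [546.0, -193.0], [551.0, -182.0], [512.0, -167.0]]
lyingside table z -0.00014833523185178165
0.006 414 [ 0.5578 -0.1369  0.013 ] zmax 0.02 0.0126 rect [ 580.4 -142.9] [126.6  97.1] 68.0
[[512.0, -183.0], [602.0, -220.0], [649.0, -102.0], [559.0, -66.0]]
0.02 266 [ 0.5453 -0.1775  0.0341] zmax 0.05 0.0338 rect [ 582.8 -154.1] [150.   37.9] 30.8
[[509.0, -176.0], [528.0, -209.0], [657.0, -132.0], [638.0, -99.0]]
0.05 282 [ 0.5309 -0.1865  0.0663] zmax 0.0772 0.068 rect [ 532.9 -184.2] [16.  40.5] 68.6
[[511.0, -184.0], [549.0, -199.0], [555.0, -184.0], [517.0, -169.0]]
standtop table z -0.0018524639251096264
0.006 455 [0.4286 0.
[... 219 characters left out ...]
[406.0, 76.0], [428.0, 44.0], [464.0, 68.0], [442.0, 101.0]]
0.05 155 [0.453  0.0852 0.0896] zmax 0.1047 0.0977 rect [454.9  85.7] [12.8 39.8] 44.2
[[436.0, 96.0], [464.0, 67.0], [473.0, 76.0], [446.0, 104.0]]
standside table z 0.00016541813455783758
0.006 428 [0.4427 0.0627 0.0126] zmax 0.0199 0.0126 rect [474.7  96.4] [182.4  40.9] 44.7
[[396.0, 47.0], [424.0, 18.0], [554.0, 146.0], [525.0, 175.0]]
0.02 183 [0.4576 0.078  0.035 ] zmax 0.0499 0.0356 rect [456.8  78.3] [12.4 41.2] 54.4
[[436.0, 85.0], [470.0, 61.0], [477.0, 71.0], [444.0, 95.0]]
0.05 380 [0.4582 0.0784 0.0785] zmax 0.1023 0.0792 rect [459.1  81.4] [15.6 41. ] 46.1
[[439.0, 90.0], [468.0, 62.0], [479.0, 73.0], [450.0, 101.0]]
```

View pics/crop.png

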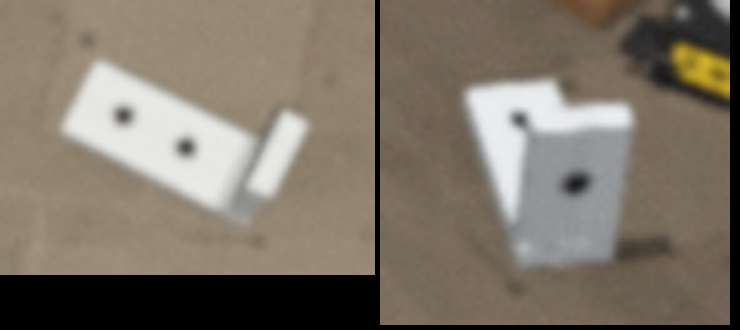

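The crop confirms the choice: plain grey L, long leg flat with two holes, short leg upright at the right end. The plan is to straddle the inner corner across the 40 mm width, near the centre of mass, with the tool leaning one way, then turn 90°. First I'll check the clearance to the neighbouring tape measure and block, and compute the waypoint.

Run:
```python
from h import *
from scipy.spatial.transform import Rotation as R
from plant import r
P=cloud(np.load("top0.npz"));Q=cloud(np.load("side0.npz"))
# fit outer pose from both clouds: width dir
q=np.vstack([P[185:230,330:395].reshape(-1,3),Q[225:280,300:355].reshape(-1,3)])
q=q[np.isfinite(q).all(1)]
for a in(66,67,68,69,70):
    d=np.array([np.cos(np.radians(a)),np.sin(np.radians(a))]);e=np.array([d[1],-d[0]])
    L=q[(q[:,2]>.008)&(q[:,2]<.016)];S=q[(q[:,2]>.055)&(q[:,2]<.085)]
    L=L[np.hypot(*(L[:,:2]-[.545,-.14]).T)<.075]
    f=lambda X,v:np.percentile(X[:,:2]@v,[2,50,98]).round(4)
    print(a,"long x,e",f(L,d),f(L,e),"short",f(S,d),f(S,e))
for n,X,(a,b,c,d) in(("tape",P,(335,385,130,180)),("block",P,(288,338,155,182))):
    t=X[c:d,a:b].reshape(-1,3);t=t[np.isfinite(t).all(1)];t=t[t[:,2]>.008]
    print(n,t.min(0).round(3),t.max(0).round(3),np.percentile(t,2,0).round(3))
```

```text
66 long x,e [0.043  0.103  0.1421] [0.5359 0.5528 0.5761] short [0.042  0.0458 0.0564] [0.5374 0.5586 0.5799]
67 long x,e [0.0332 0.0934 0.1324] [0.5376 0.5545 0.5778] short [0.0322 0.036  0.0466] [0.5381 0.5594 0.5806]
68 long x,e [0.0235 0.0838 0.1227] [0.539  0.556  0.5794] short [0.0224 0.0261 0.0368] [0.5387 0.5599 0.5813]
69 long x,e [0.0136 0.074  0.1128] [0.5403 0.5574 0.5809] short [0.0125 0.0164 0.0271] [0.5391 0.5603 0.5818]
70 long x,e [0.0037 0.0642 0.1029] [0.5414 0.5585 0.582 ] short [0.0023 0.0067 0.0173] [0.5393 0.5605 0.5821]
tape [ 0.62  -0.188  0.008] [ 0.748 -0.081  0.043] [ 0.629 -0.167  0.011]
block [ 0.612 -0.069  0.008] [0.67  0.033 0.024] [ 0.619 -0.068  0.008]
```

```bash
cat >> h.py <<'E'
from scipy.spatial.transform import Rotation as R
C=np.array([.5276,-.1878,0]);a=np.radians(68)
d=np.array([np.cos(a),np.sin(a),0]);e=np.array([d[1],-d[0],0]);k=np.array([0,0,1.])
def tool(th,ys=1):   # tool leaning th deg towards +d; y along ys*e
    t=np.radians(th);z=-np.sin(t)*d-np.cos(t)*k;y=ys*e;return np.c_[np.cross(y,z),y,z]
def delta(s,Rt,p):
    R0=R.from_euler("xyz",s["eef_rot"],degrees=True)
    rel=R0.inv()*R.from_matrix(Rt)
    print("turn(tool)",rel.as_rotvec(degrees=True).round(2),"shift now-axes cm",(R0.inv().apply(p-s["tcp_pos"])*100).round(2),"shift target-axes cm",(Rt.T@(p-s["tcp_pos"])*100).round(2))
E
python3 - <<'E'
from h import *
from plant import r
s=r.get_state()
for ys in(1,-1):
    print(ys);delta(s,tool(0,ys),np.array([.56,-.10,.25]))
    Rt=tool(25,ys);p=C+.026*d+.025*k-.006*Rt[:,2]
    print("pre",p-.10*Rt[:,2], "grasp",p)
    print((R.from_matrix(tool(0,ys)).inv()*R.from_matrix(Rt)).as_rotvec(degrees=True))
E
```

```text
1
turn(tool) [ 7.000e-02  6.000e-02 -9.355e+01] shift now-axes cm [54.84 52.33  0.16] shift target-axes cm [-55.63  51.5    0.07]
pre [ 0.55412122 -0.12215767  0.12106863] grasp [ 0.53828966 -0.16134215  0.03043785]
[ 0.00000000e+00 -2.50000000e+01  1.28237041e-14]
-1
turn(tool) [ 6.000e-02 -7.000e-02  8.645e+01] shift now-axes cm [54.84 52.33  0.16] shift target-axes cm [ 55.63 -51.5    0.07]
pre [ 0.55412122 -0.12215767  0.12106863] grasp [ 0.53828966 -0.16134215  0.03043785]
[0.00000000e+00 2.50000000e+01 1.28237041e-14]
```

```bash
python3 -m crank '[[[0,0,0],[2.74,2.62,0],-1],[[0,0,0],[2.74,2.62,0],-1],[[0,0,0],[2.74,2.62,0],-1],[[0,0,0],[2.74,2.62,0],-1],[[0,0,0],[2.74,2.62,0],-1],[[0,0,0],[2.74,2.62,0],-1],[[0,0,0],[2.74,2.62,0],-1],[[0,0,0],[2.74,2.62,0],-1]]' 60
python3 -m crank '[[[0,0,0],[2.74,2.62,0],-1],[[0,0,0],[2.74,2.62,0],-1],[[0,0,0],[2.74,2.62,0],-1],[[0,0,0],[2.74,2.62,0],-1],[[0,0,0],[2.74,2.62,0],-1],[[0,0,0],[2.74,2.62,0],-1],[[0,0,0],[2.74,2.62,0],-1],[[0,0,0],[2.74,2.62,0],-1]]'
python3 -m crank '[[[0,0,0],[2.74,2.62,0],-1],[[0,0,0],[2.74,2.62,0],-1],[[0,0,0],[2.74,2.62,0],-1],[[0,0,0],[2.74,2.62,0],-1],[[0,0,8.5],[0,0,0],-1],[[0,0,8.5],[0,0,0],-1],[[0,0,8.5],[0,0,0],-1],[[0,0,8.5],[0,0,0],-1]]'
python3 -m crank '[[[0,0,8.5],[0,0,0],-1],[[0,0,8.5],[0,0,0],-1],[[0,0,8.5],[0,0,0],-1],[[0,0,8.5],[0,0,0],-1],[[0,0,8.5],[0,0,0],-1],[[0,0,8.5],[0,0,0],-1],[[0,0,0],[0,0,0],-1]]'
python3 - <<'E'
from h import *
from plant import r
s=r.get_state();print(s["joints"].round(1));Rt=tool(25,-1)
delta(s,Rt,C+.026*d+.025*k-.106*Rt[:,2])
E
```

```text
time_s: 0.9
tcp_pos: [0.3986, 0.3237, 0.2514]
eef_rot: [180.0, 0.0, -25.5]
contact_force: [0.5, 0.5, 0.3]
gripper_width: 0.0875
gripper_force: 0.0
time_s: 1.7
tcp_pos: [0.506, 0.0402, 0.2515]
eef_rot: [180.0, 0.0, -25.5]
contact_force: [-0.2, 0.1, 0.3]
gripper_width: 0.0876
gripper_force: 0.0
time_s: 2.5
tcp_pos: [0.5593, -0.1003, 0.251]
eef_rot: [180.0, 0.0, -59.9]
contact_force: [0.3, 0.0, 0.2]
gripper_width: 0.0876
gripper_force: 0.0
time_s: 3.2
tcp_pos: [0.5593, -0.1001, 0.2512]
eef_rot: [180.0, -0.0, -110.7]
contact_force: [-0.3, -0.1, -0.7]
gripper_width: 0.088
gripper_force: 0.0
[  9.6  10.6 -13.1  -0.  -66.4 -30.3]
turn(tool) [-0.25 24.99  1.31] shift now-axes cm [ 2.25 -0.3  13.02] shift target-axes cm [-3.47 -0.35 12.74]
```

```bash
python3 -m crank '[[[0,0,1.3],[0,0,0],-1],[[0,8.33,0],[0,0,0],-1],[[0,8.33,0],[0,0,0],-1],[[0,8.34,0],[0,0,0],-1],[[0,0,0],[-1.16,-0.12,4.2],-1],[[0,0,0],[-1.16,-0.12,4.2],-1],[[0,0,0],[-1.15,-0.11,4.3],-1],[[0,0,0],[0,0,0],-1]]'
python3 - <<'E'
from h import *
from plant import r
s=r.get_state();Rt=tool(25,-1)
delta(s,Rt,C+.026*d+.025*k-.106*Rt[:,2])
c=r.capture("wrist");cv2.imwrite("pics/w1.png",c["color"][...,::-1])
T=np.eye(4);T[:3,:3]=R.from_euler("xyz",s["eef_rot"],degrees=True).as_matrix();T[:3,3]=s["tcp_pos"]
P=cloud(c,T@c["hand_eye"]).reshape(-1,3);P=P[np.isfinite(P).all(1)]
P=P-C;x=P@d;y=P@e;z=P[:,2]
n=(abs(y)<.035)&(x>-.03)&(x<.12)
L=n&(z>.008)&(z<.016)&(x>.03);S=n&(z>.03)&(z<.09)&(x<.03)
for m in(L,S):
    q=np.c_[x,y][m];print(m.sum(),np.percentile(q,[2,50,98],axis=0).round(4).tolist(),np.percentile(z[m],[2,50,98]).round(4),cv2.minAreaRect((q*1000).astype(np.float32)))
E
```

```text
time_s: 4.0
tcp_pos: [0.5506, -0.1233, 0.117]
eef_rot: [179.4, -25.3, -111.6]
contact_force: [-1.3, -1.0, -0.7]
gripper_width: 0.0877
gripper_force: 0.0
turn(tool) [ 0.41 -0.32  0.4 ] shift now-axes cm [-0.04 -0.28 -0.47] shift target-axes cm [-0.05 -0.28 -0.47]
3850 [[0.0312, -0.0148], [0.0587, 0.0044], [0.0849, 0.0234]] [0.0093 0.0107 0.0122] ((58.022769927978516, 4.365898132324219), (55.666351318359375, 39.888916015625), 0.12372013181447983)
1907 [[0.0014, -0.0154], [0.01, 0.0038], [0.0132, 0.0229]] [0.0322 0.0732 0.0749] ((7.157165050506592, 3.7916431427001953), (40.11637496948242, 12.35184383392334), 89.95671844482422)
```

View pics/w1.png

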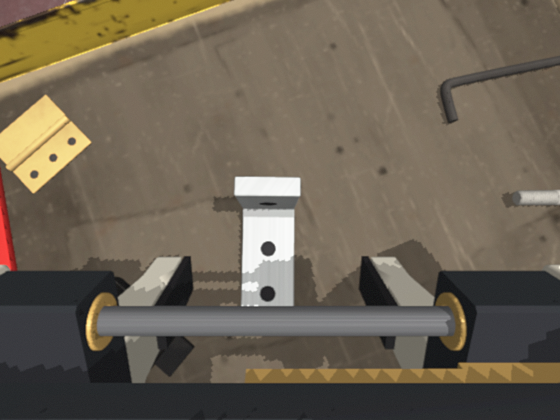

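The picture shows the cleat straight ahead between the fingers, about 4 mm off centre, with its short leg at (268,190) and its yaw matching. I'll check the camera's side on the hand and refine the target.

```bash
sed -i 's/^C=np.array.*/C=np.array([.5317,-.1884,0])/' h.py
python3 - <<'E'
from h import *
from plant import r
print(r.capture("wrist")["hand_eye"].round(3))
s=r.get_state();Rt=tool(25,-1);print(s["joints"].round(1))
delta(s,Rt,C+.026*d+.025*k-.046*Rt[:,2])
E
```

```text
Traceback (most recent call last):
  File "h.py", line 10, in <module>
    d=np.array([np.cos(a),np.sin(a),0]);e=np.array([d[1],-d[0],0]);k=np.array([0,0,1.])
                       ^
NameError: name 'a' is not defined
```

```bash
sed -i 's/^C=np.array.*/C=np.array([.5317,-.1884,0]);a=np.radians(68)/' h.py
python3 - <<'E'
from h import *
from plant import r
print(r.capture("wrist")["hand_eye"].round(3))
s=r.get_state();Rt=tool(25,-1);print(s["joints"].round(1))
delta(s,Rt,C+.026*d+.025*k-.046*Rt[:,2])
E
```

```text
[[-0.001 -0.95  -0.311  0.085]
 [ 1.    -0.001 -0.    -0.002]
 [-0.    -0.311  0.95  -0.132]
 [ 0.     0.     0.     1.   ]]
[ 18.5  22.8 -27.6  22.3 -58.4 -55.1]
turn(tool) [-0.03 -0.09  0.26] shift now-axes cm [-0.13 -0.34  6.09] shift target-axes cm [-0.12 -0.34  6.09]
```

The camera sits on the side that would end up facing the table, so I'll limit the turn to about 77°. That is past the balance point at about 58°, so the cleat will settle upright when released. Approaching now.

```bash
python3 -m crank '[[[0,0,0.3],[-0.12,-0.34,2],-1],[[0,0,0],[0,0,2],-1],[[0,0,0],[0,0,2],-1],[[0,0,0],[0,0,1.5],-1],[[0,0,0],[0,0,1.5],-1],[[0,0,0],[0,0,0.6],-1],[[0,0,0],[0,0,0.4],-1],[[0,0,0],[0,0,0],-1]]'
python3 - <<'E'
from h import *
from plant import r
s=r.get_state();Rt=tool(25,-1)
delta(s,Rt,C+.026*d+.025*k-.006*Rt[:,2])
E
```

```text
time_s: 4.9
tcp_pos: [0.5433, -0.1613, 0.0317]
eef_rot: [-179.8, -25.0, -112.2]
contact_force: [0.2, 0.7, 0.3]
gripper_width: 0.0878
gripper_force: 0.0
turn(tool) [-0.16  0.04 -0.17] shift now-axes cm [0.03 0.06 0.16] shift target-axes cm [0.03 0.06 0.16]
```

```bash
python3 -m crank '[[[0,0,0],[0,0.06,0.12],-1],[[0,0,0],[0,0,0],1],[[0,0,0],[0,0,0],1],[[0,0,0],[0,0,0],1],[[0,0,0],[0,0,0],1],[[0,0,0],[0,0,0],1],[[0,0,0],[0,0,0],1],[[0,0,0],[0,0,0],1]]' 60
```

```text
time_s: 5.7
tcp_pos: [0.5413, -0.1618, 0.0295]
eef_rot: [-179.9, -25.0, -112.2]
contact_force: [-1.3, -0.0, 1.3]
gripper_width: 0.0391
gripper_force: 60.0
```

```bash
python3 -m crank '[[[0,0,0],[0.17,0,-0.36],1],[[0,0,0],[0.17,0,-0.36],1],[[0,-3.85,0],[0.26,0,-0.08],1],[[0,-3.85,0],[0.26,0,-0.08],1],[[0,-7.7,0],[0.53,0,-0.14],1],[[0,-7.7,0],[0.53,0,-0.14],1],[[0,-7.7,0],[0.53,0,-0.14],1],[[0,0,0],[0,0,0],1]]'
python3 - <<'E'
from h import *
from plant import r
s=r.get_state();print(s["joints"].round(1),s["moment"].round(2))
c=r.capture("side");cv2.imwrite("pics/s1.png",cv2.resize(c["color"][130:330,200:460,::-1],None,fx=3,fy=3))
E
```

```text
time_s: 6.5
tcp_pos: [0.5333, -0.1808, 0.048]
eef_rot: [-179.9, 5.4, -112.4]
contact_force: [-0.7, -0.0, -6.4]
gripper_width: 0.0386
gripper_force: 60.0
[ -2.3  22.4 -24.3  -7.6 -41.5 -14.4] [-0.76  0.19 -0.03]
```

View pics/s1.png

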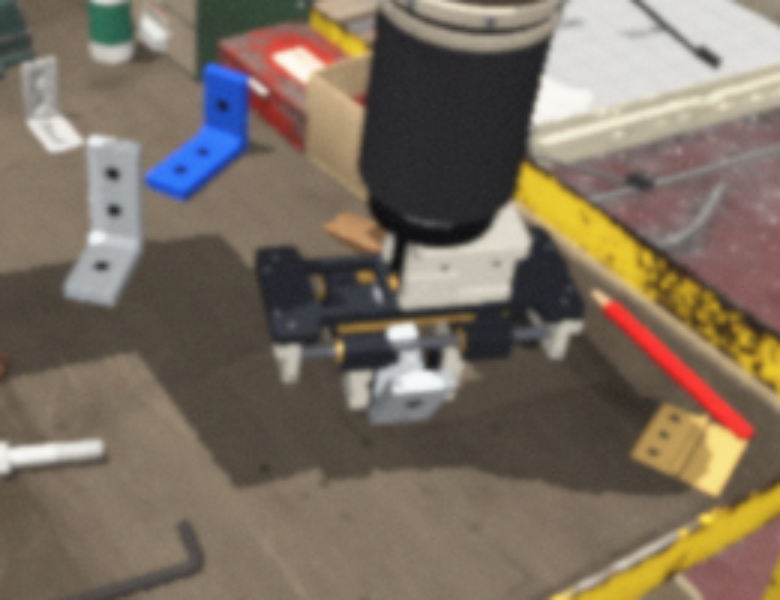

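The cleat is held and turned by about 30° (crop (405,390)), so I'll continue.

```bash
python3 -m crank '[[[0,-7.7,0],[0.53,0,-0.14],1],[[0,-7.7,0],[0.53,0,-0.14],1],[[0,-7.7,0],[0.53,0,-0.14],1],[[0,-7.7,0],[0.53,0,-0.14],1],[[0,0,0],[0,0,0],1]]'
python3 -m crank '[[[0,-5,0],[0.34,0,-0.09],1],[[0,-5,0],[0.34,0,-0.09],1],[[0,-5,0],[0.34,0,-0.09],1],[[0,0,0],[0,0,0],1],[[0,0,0],[0,0,0],1]]'
python3 - <<'E'
from h import *
from plant import r
s=r.get_state();print(s["joints"].round(1),s["moment"].round(2))
Rm=R.from_euler("xyz",s["eef_rot"],degrees=True)
w=s["tcp_pos"]+Rm.apply([.0132,0,.0387])-C;print("corner est rel",w@d,w@e,w[2],"up in tool",Rm.inv().apply([0,0,1]).round(3))
c=r.capture("side");cv2.imwrite("pics/s2.png",cv2.resize(c["color"][130:330,200:460,::-1],None,fx=3,fy=3))
X=cloud(c)[200:300,270:380].reshape(-1,3)-C;X=X[np.isfinite(X).all(1)]
E
```

```text
time_s: 7.05
tcp_pos: [0.5228, -0.2031, 0.0437]
eef_rot: [179.5, 35.5, -112.8]
contact_force: [-0.8, -0.4, -6.8]
gripper_width: 0.0389
gripper_force: 60.0
time_s: 7.55
tcp_pos: [0.5211, -0.208, 0.0405]
eef_rot: [179.5, 50.3, -112.5]
contact_force: [-0.2, -0.6, -5.9]
gripper_width: 0.0388
gripper_force: 60.0
[-36.4  36.5  -4.4 -50.7 -74.1  40.1] [-3.89  1.51  0.01]
corner est rel -0.0007826066713062772 -0.002612302475788946 0.005611490269180036 up in tool [-0.769  0.005 -0.639]
```

View pics/s2.png

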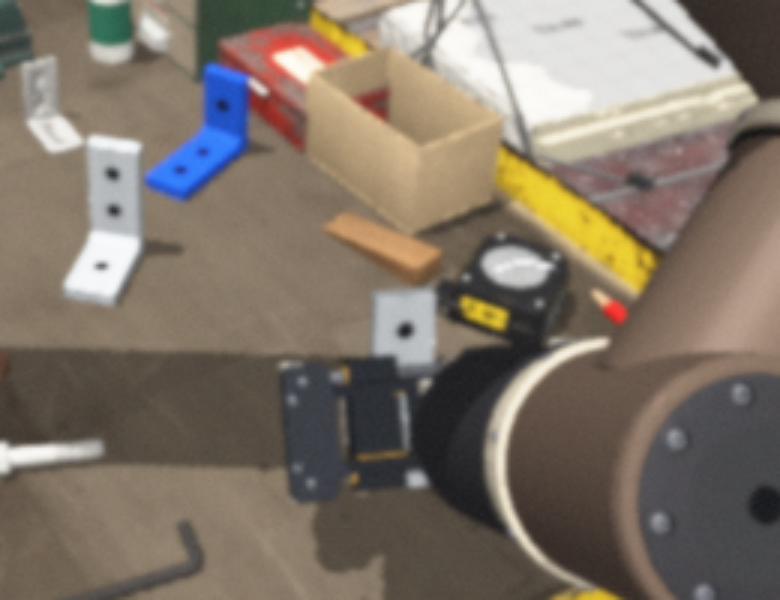

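The long leg, crop (405,325), now stands nearly up. I'll measure its tilt from depth.

```bash
cat >> h.py <<'E'
def tilt(c,box,lim=(.045,.12)):
    x0,x1,y0,y1=box;X=cloud(c)[y0:y1,x0:x1].reshape(-1,3)-C;X=X[np.isfinite(X).all(1)]
    x,y,z=X@d,X@e,X[:,2];m=(abs(x)<.06)&(abs(y)<.03)&(z>lim[0])&(z<lim[1])
    x,y,z=x[m],y[m],z[m];f=np.polyfit(z,x,1);g=abs(x-np.polyval(f,z))<.004;f=np.polyfit(z[g],x[g],1)
    print(g.sum(),"tilt from vertical to +d",np.degrees(np.arctan(f[0])).round(1),"face x at z=0",f[1].round(4),"zmax",z.max().round(4),"y",np.percentile(y,[2,98]).round(4))
E
python3 - <<'E'
from h import *
from plant import r
tilt(r.capture("side"),(325,346,227,246))
E
```

```text
377 tilt from vertical to +d 15.1 face x at z=0 -0.0162 zmax 0.1078 y [-0.0199  0.0184]
```

```bash
python3 -m crank '[[[0,-4,0],[0.27,0,-0.07],1],[[0,-4,0],[0.27,0,-0.07],1],[[0,0,0],[0.17,0,0.11],1],[[0,0,0],[0.17,0,0.11],1],[[0,0,0],[0,0,0],1]]'
python3 - <<'E'
from h import *
from plant import r
tilt(r.capture("side"),(325,346,222,246))
s=r.get_state();Rm=R.from_euler("xyz",s["eef_rot"],degrees=True)
w=s["tcp_pos"]+Rm.apply([.0132,0,.0387])-C;print("corner est rel",w@d,w@e,w[2],"up in tool",Rm.inv().apply([0,0,1]).round(3),s["joints"].round(1))
E
```

```text
time_s: 8.15
tcp_pos: [0.5209, -0.2114, 0.035]
eef_rot: [-180.0, 58.3, -112.1]
contact_force: [-0.2, -0.1, -5.3]
gripper_width: 0.0392
gripper_force: 60.0
273 tilt from vertical to +d 9.6 face x at z=0 -0.0177 zmax 0.107 y [-0.0198  0.0165]
corner est rel 0.0006395471857014243 -0.001256773558493747 0.003790930521131164 up in tool [-0.851 -0.001 -0.525] [-40.3  41.2  -1.8 -55.1 -80.6  45.3]
```

```bash
python3 -m crank '[[[0,0,0],[0.17,0,0.1],1],[[0,0,0],[0.09,0,0.05],1],[[0,0,0],[0,0,0],1]]'; python3 -m crank '[[[0,0,0],[0.05,0,0.03],1],[[0,0,0],[0.04,0,0.02],1],[[0,0,0],[0,0,0],1]]'
```

```text
time_s: 8.5
tcp_pos: [0.5205, -0.212, 0.0317]
eef_rot: [180.0, 58.4, -112.2]
contact_force: [-0.1, -0.6, -6.0]
gripper_width: 0.0387
gripper_force: 60.0
time_s: 8.8
tcp_pos: [0.5205, -0.2122, 0.0309]
eef_rot: [180.0, 58.5, -112.2]
contact_force: [0.4, -0.1, -4.0]
gripper_width: 0.0389
gripper_force: 60.0
```

```bash
python3 -m crank '[[[0,0,0],[0.05,0,0.03],1],[[0,0,0],[0,0,0],1]]'; python3 -m crank '[[[0,0,0],[0,0,0],1],[[0,0,0],[0,0,0],1],[[0,0,0],[0,0,0],1],[[0,0,0],[0,0,0],1]]' 3
python3 - <<'E'
from h import *
from plant import r
tilt(r.capture("side"),(325,346,222,246))
E
```

```text
time_s: 9.0
tcp_pos: [0.5205, -0.2122, 0.0308]
eef_rot: [-180.0, 58.5, -112.1]
contact_force: [-1.2, -1.3, 3.7]
gripper_width: 0.0389
gripper_force: 60.0
time_s: 9.4
tcp_pos: [0.5205, -0.2125, 0.0301]
eef_rot: [180.0, 58.5, -112.2]
contact_force: [-1.6, -4.4, 0.8]
gripper_width: 0.0402
gripper_force: 3.0
156 tilt from vertical to +d 16.4 face x at z=0 -0.0387 zmax 0.1024 y [-0.0196  0.0137]
```

Run:
```python
from h import *
from plant import r
ims=[cv2.resize(r.capture(n)["color"][y:y+100,x:x+130,::-1],None,fx=3,fy=3) for n,x,y in(("side",280,190),("top",310,170))]
cv2.imwrite("pics/s3.png",np.hstack(ims))
```

```text
(no output)
```

View pics/s3.png

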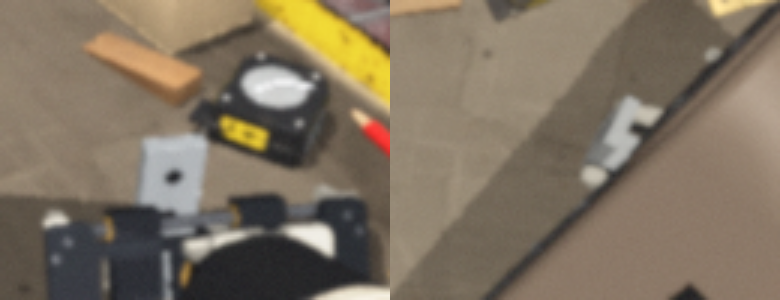

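Run:
```python
from h import *
from plant import r
c=r.capture("side");tilt(c,(331,345,237,254),(.04,.12));tilt(c,(331,345,239,250),(.04,.12))
s=r.get_state();print(s["contact_force"],s["gripper_force"],s["gripper_width"])
```

```text
232 tilt from vertical to +d 2.1 face x at z=0 -0.0151 zmax 0.102 y [-0.0138  0.0133]
154 tilt from vertical to +d 0.5 face x at z=0 -0.0131 zmax 0.102 y [-0.0138  0.0125]
[-0.82177394 -4.78888191  1.18350784] 3.0002513725776225 0.03983117800280971
```

Upright to within about 2°, with the corner in place. Releasing and backing off.

```bash
python3 -m crank '[[[0,0,0],[0,0,0],0.1],[[0,0,0],[0,0,0],-0.2],[[0,0,0],[0,0,0],-0.4],[[0,0,0],[0,0,0],-0.4],[[0,0,0],[0,0,0],-0.4]]'
python3 -m crank '[[[0,0,0],[0,0,-0.5],-0.4],[[0,0,0],[0,0,-1],-0.4],[[0,0,0],[0,0,-2],-0.4],[[0,0,0],[0,0,-2],-0.4],[[0,0,0],[0,0,-3],-0.4],[[0,0,0],[0,0,-3],-0.4],[[0,0,0],[0,0,-3],-0.4],[[0,0,0],[0,0,0],-0.4]]'
python3 - <<'E'
from h import *
from plant import r
c=r.capture("side");cv2.imwrite("pics/s4.png",cv2.resize(c["color"][130:330,200:460,::-1],None,fx=3,fy=3))
tilt(c,(331,345,237,254),(.04,.12))
E
```

```text
time_s: 10.1
tcp_pos: [0.5204, -0.2118, 0.03]
eef_rot: [179.9, 58.5, -112.2]
contact_force: [-0.7, -0.0, -0.7]
gripper_width: 0.0604
gripper_force: 0.0
time_s: 10.9
tcp_pos: [0.4725, -0.332, 0.1086]
eef_rot: [-179.6, 58.2, -112.0]
contact_force: [0.1, -0.2, 0.2]
gripper_width: 0.0614
gripper_force: 0.0
228 tilt from vertical to +d 2.2 face x at z=0 -0.0155 zmax 0.1018 y [-0.0141  0.0133]
```

View pics/s4.png

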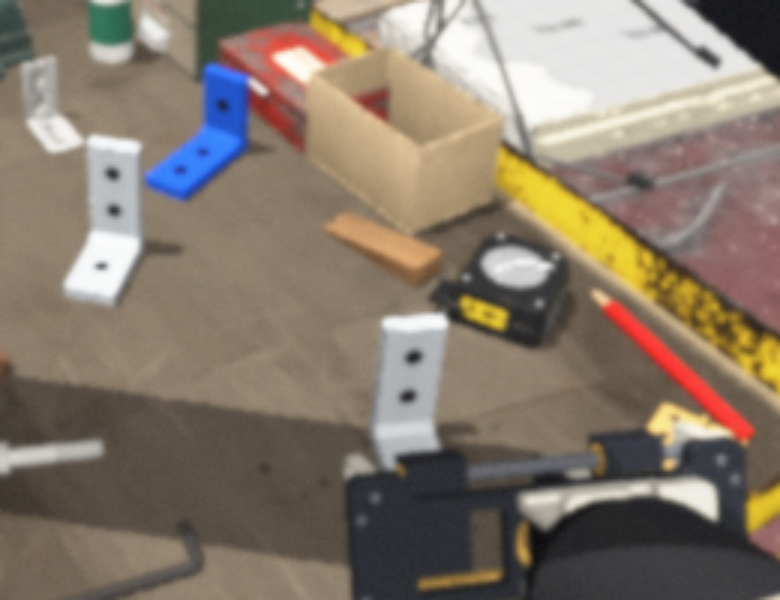

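The cleat stands by itself on its short leg at crop (410,390). The gripper is clear of it, and the standing cleat and the bracket look unmoved.

```bash
python3 -c "
from plant import r
print(r.close_job())"
```

```text
the job is handed in; nothing more can be done
None
```

The cleat now stands by itself on its short leg: upright to about 2° and its corner about 3 mm from where it began, both measured in the camera images. The standing cleat and zinc bracket look unmoved, and the job is handed in at about 11 s; no verdict came back.

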